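Unlatch and push off the analyser's filter cover

TASK

Get at the filter in the small analyser's deck: press the snap tab beside the filter cover all the way down while the cover is still on its seat, then push the freed cover along the deck, over the lowered tab, until the filter under it is completely uncovered. Push the cover, do not lift or tip it, and leave it lying flat on the empty half of the deck. Leave the other things on the bench as they stand.

Things in the scene. Friction and masses are not known exactly. Their poses are not given: they have to be found in the camera images.
- analyser: Low white bench instrument with a blue foot, fixed. Origin: on the bench below the centre of the cover's seat. z up; the cover slides off towards +y; the tab's pad is on the -x side. Box x -110 to 70, y -90 to 190 mm; flat top (deck) 80 mm above the bench. Two guides 8 mm high flank the seat (x +-43 to +-49, y -52 to 46); a ledge 6 mm high closes its back (y -58 to -52).
- filter (a point): Centre of the filter: dark slotted square in the seat, level with the deck, at the analyser's x -35 to 35, y -36 to 34 mm; hidden under the cover at the start.
- stop (a point): Middle of the deck's end stop, on the deck at the analyser's y = 181 mm: a rib 98 mm long (x), 6 mm thick, 8 mm high. The deck between it and the tab's bar (y 62 to 178) is empty.
- cover: Filter cover: loose grey ribbed block, 82 (x) by 100 (y) by 24 mm high, about 0.18 kg. Origin: centre of its underside; axes as the analyser's. It starts on the deck over the analyser's origin with 2 mm play. Its back face, to push on, is at its y = -50 mm and rises above the 6 mm ledge. Free to slide once the tab is down: filter uncovered after 84 mm of travel, stop met after 128 mm.
- cover_back_left (a point): Corner of the cover's underside at its x = -41, y = -50 mm (back edge, tab side).
- cover_back_right (a point): Corner of the cover's underside at its x = +41, y = -50 mm (back edge, other side).
- tab (a joint): How far the snap tab is pressed down, in m: 0 fully up, 0.011 fully down; starts between 0 and 0.002. It goes straight down under about 4 N, has no spring and stays where it is left. It frees the cover beyond 0.008, when its bar is below the deck.
- tab_top (a point): Centre of the top of the tab's grey thumb pad (28 mm in x by 30 mm in y), which moves with the tab: at the analyser's x = -80, y = 57 mm, 18 mm above the deck with the tab up, 7 mm fully down. From the pad a bar 10 mm wide runs along +x in front of the cover and blocks it, its top 8 mm above the deck when up.
- bottle: Bystander: white bottle with a blue cap, 54 mm across, 120 mm tall; origin at the centre of its underside.
- beaker: Bystander: open glass beaker, 66 mm across, 80 mm tall; origin at the centre of its underside.
- tipbox: Bystander: blue and white pipette-tip box, 85 x 120 mm, 65 mm tall; origin at the centre of its underside.
- jar: Bystander: white jar with a blue cap, 60 mm across, 75 mm tall; origin at the centre of its underside.

How it is judged:
By the outcome, as a careful person would: the job done as asked, in the order asked, and still so for the second after the job is handed in, with the robot touching nothing.
It also fails if it takes over 42 s, if anything falls off the work surface, if the arm or the gripper's body presses on something with over 40 N, if the wrist force passes 120 N, or if a joint passes its speed limit or range.

ROBOT

A 7-joint arm with a two-finger parallel gripper is mounted at the origin on the work surface. World frame = base frame: x ahead of the robot, y to its left, z up, the work surface at z = 0. Lengths are in mm, angles in rad, forces in N, time in s.
With the tool pointing down it reaches from about 400 to 900 mm from the base axis. Payload 5.6 kg.
Tool frame: the origin (TCP) lies on the centre line of the jaws, within the pads' length; the fingertips stand 8 mm ahead of it and the grasp point (between the pads) lies 11 mm behind it (manip.finger_overhang is the distance from the TCP to the fingertips, in mm); z points along the fingers, y is the line along which they close (so a half turn about z gives the same grasp; the last joint's range is limited). The gripper opens to 92 mm and grips with 3 to 60 N. Pads are 20 mm wide; open, the fingers measure 128 mm over their backs; the gripper's body (75 mm by 189 mm) begins 69 mm behind the grasp point.
Start: joints at [1.166, 0.468, -0.012, 1.603, 0.006, 1.071, -0.056], TCP at [230.033, -607.942, 222.592] pointing down, gripper open.
Joint ranges: [-2.53, 2.53], [-0.31, 2.02], [-1.57, 1.55], [0.28, 2.44], [-1.29, 4.43], [0.15, 1.84], [-2.92, 2.92]. Speed limits (rad/s): [2.57, 2.57, 3.14, 3.14, 3.14, 3.14, 3.14].

INTERFACE

Orientations are given as a unit quaternion [x, y, z, w].
In Python, from rig import manip, job, get_image, state gives the robot as it stands (manip), with the cameras as plain functions, the readings as plain functions and the job (job).
- The arm moves only by the tool shift_gripper, called after ">>>" as name([rows], argument=value, ...), one row to a line, values as JSON. Schema: {"type":"object","properties":{"deltas":{"type":"array","items":{"type":"object","properties":{"dx":{"type":"number"},"dy":{"type":"number"},"dz":{"type":"number"},"spin":{"type":"number"}},"additionalProperties":false},"minItems":1,"maxItems":8},"jaw":{"type":"number"},"grip_force":{"type":"number"},"only":{"type":"string"},"quiet":{"type":"boolean"},"lines":{"type":"string"}},"required":["deltas"],"additionalProperties":false}. deltas is a list of rows, 1 to 8 of them, each an object with the fields dx, dy, dz (the shift in mm), spin (a turn about the tool's z in rad); a field left out counts as zero; each row shifts and turns the commanded pose from where the row before left it, along the tool's axes as they then stand; what a row does not reach is not made up. A row lasts 1/8 s, in which the tool goes at most 62.5 mm and 0.188 rad, less where a joint would pass 70% of its speed; a pose out of reach is approached as far as the arm can. jaw is the opening from 0.0 (shut) to 1.0 (fully open), set as the call begins (left out keeps the last). The fingers move at their own pace and stop on an object; grip_force is the grip in N (left out, the last holds). Time passes only in rows, so rows that do not move let the fingers close. The tool returns the time, the measured TCP pose, the force, the opening and the grip force at its end. only (a regular expression) keeps the lines of the reply that match it, lines (a string "A,B") keeps lines A to B, and quiet returns only ok. Input that does not fit is refused with a message, and nothing moves.
- state(): the state, without advancing time (a new reading comes with each control period).
- get_image(name): name is "side" or "top"; returns a dict with "img" (384x512x3 uint8, red, green, blue), "depth" (384x512 float32, mm along the optical axis (not along the pixel's ray), 0 where there is no reading), "camera_matrix" (3x3 intrinsics, pixels), "R" (3x3) and "t" (3): a world point X has camera coordinates R X + t. Camera axes: x right, y down, z forward; pixel columns grow to the right and rows downward; lengths in mm; the calibration is good to about 2 mm. A picture is of the moment at which its call begins.
- job.finish_job(): hands the job in; it is judged then, once.
The state is a dict: "time": time; "joint_positions": joint angles; "joint_velocities": joint speeds; "joint_efforts": joint torques, N m; "ee_pos": TCP position; "tool_rot": TCP orientation; "ft_force": force on the tool from outside, world axes, zero at the start; "moment": the same for the moment, N m; "gripper_width": opening from 0.0 (shut) to 1.0 (fully open); "gripper_force": force on a finger pad.
Only numpy, scipy, OpenCV 4.12 (cv2) and the standard library are available. Lean on these libraries where they do the work, as an engineer would, in place of code of your own. Each camera call takes 0.05 s, during which the arm holds its last target. There are 200 camera calls.

## Working session

There is one attempt and no reset: what is moved stays moved. The work goes in short steps, Python scripts to look and compute and a tool call to move; the robot and the scene stay as the last step left them, time stands still between calls to the robot, and variables do not carry over. Pictures are saved under pics/ and viewed, at most 10 in all, crops included, and the job is handed in when it is done.

```bash
ls; mkdir -p pics
```

Create h.py:
```python
import numpy as np, cv2
from rig import manip, job, get_image, state
def grab(n,tag):
    d=get_image(n); cv2.imwrite(f'pics/{n}_{tag}.png',cv2.cvtColor(d['img'],cv2.COLOR_RGB2BGR))
    np.savez(f'pics/{n}_{tag}.npz',**{k:np.asarray(v) for k,v in d.items()}); return d
def load(n,tag): return dict(np.load(f'pics/{n}_{tag}.npz'))
def plane(d,u,v,z):
    K,R,t=d['camera_matrix'],d['R'],d['t']; r=R.T@np.linalg.solve(K,[u,v,1.]); c=-R.T@t
    return c+r*(z-c[2])/r[2]
def cloud(d):
    K,R,t=d['camera_matrix'],d['R'],d['t']; Z=d['depth']; v,u=np.indices(Z.shape)
    P=np.stack([(u-K[0,2])/K[0,0]*Z,(v-K[1,2])/K[1,1]*Z,Z],-1)
    return (P-t)@R
```

Run:
```python
from h import *
for n in('top','side'):
    d=grab(n,'0'); print(n,-d['R'].T@d['t'],d['R'][2])
    cv2.imwrite(f'pics/{n}_big.png',cv2.resize(cv2.imread(f'pics/{n}_0.png'),(800,600)))
print(state())
```

```text
pics
rig.py
top [ 469.11573525   55.20628026 1303.62175079] [ 0.12043461 -0.02001348 -0.9925195 ]
side [ 224.67981621 -527.83462818  823.88853996] [ 0.37984807  0.55271287 -0.74177081]
{'time': 0.1, 'joint_positions': array([ 1.1660099 ,  0.46828459, -0.01159777,  1.60349999,  0.00601927,
        1.07142506, -0.05632703]), 'joint_velocities': array([ 0.00296844, -0.00270756, -0.00017484, -0.00323737, -0.00025279,
       -0.00043803, -0.00053427]), 'joint_efforts': array([ 1.70504489e-03, -5.21638870e+01, -1.23225414e-02, -2.44363868e+01,
       -5.68163674e-02,  1.41435658e-02,  1.72866947e-05]), 'ee_pos': array([ 229.81578709, -607.47719555,  221.7515975 ]), 'tool_rot': array([ 9.83690898e-01,  1.79865477e-01, -2.07774051e-04, -7.63760977e-04]), 'ft_force': array([ 0.71727377, -0.16044117, -0.06538381]), 'moment': array([-0.00982631, -0.04350263,  0.01726669]), 'gripper_force': 0.0, 'gripper_width': 1.0016864523281483}
```

View pics/top_0.png

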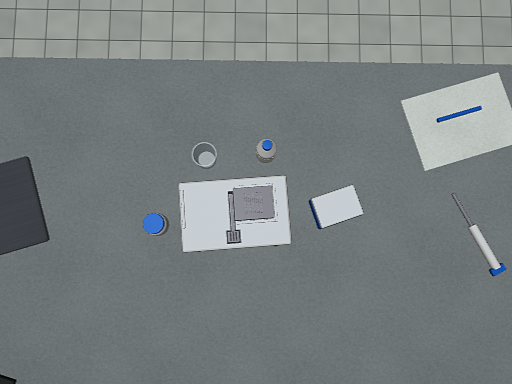

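View pics/side_0.png

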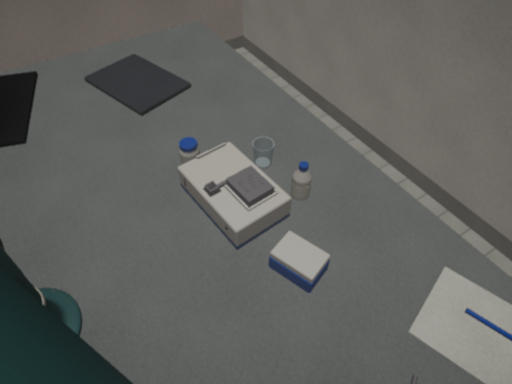

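The top view shows the analyser at (180–291, 177–251), cover about (254,203), pad (233,237), stop rib at column 183, beaker (204,155), bottle (266,149), tip box (336,207) and jar (154,223). The side view agrees: cover (250,186), pad (212,188). Next I'll measure from both views.

Create meas.py:
```python
from h import *
import sys
tag=sys.argv[1] if len(sys.argv)>1 else '0'
for n,(x0,y0,x1,y1) in dict(top=(170,165,300,260),side=(170,135,300,250)).items():
    d=load(n,tag); P=cloud(d); im=d['img'].astype(int); S=np.zeros(P.shape[:2],bool); S[y0:y1,x0:x1]=1
    hsv=cv2.cvtColor(d['img'],cv2.COLOR_RGB2HSV)
    z=P[...,2]; ok=S&(d['depth']>0)
    deck=(ok&(z>70)&(z<115)).astype(np.uint8)
    k,l,s,c=cv2.connectedComponentsWithStats(deck); i=1+np.argmax(s[1:,4]); m=l==i
    br=m&(hsv[...,2]>np.percentile(hsv[...,2][m],60))
    zd=np.median(z[br]); print(n,'deck z',zd, s[i])
    cn=max(cv2.findContours(m.astype(np.uint8),0,1)[0],key=cv2.contourArea)
    pts=np.array([plane(d,u,v,zd)[:2] for u,v in cn[:,0]],np.float32)
    r=cv2.minAreaRect(pts); print(' deck rect',r)
    dark=(m&(hsv[...,2]<0.72*np.median(hsv[...,2][br]))).astype(np.uint8)
    k,l,s,c=cv2.connectedComponentsWithStats(dark)
    for j in range(1,k):
        if s[j,4]>15:
            q=l==j; zz=np.median(z[q]); print('  dark',s[j],c[j].round(1),'z',zz.round(1),'P',np.median(P[q],0).round(1))
    for lo,hi,nm in((98,112,'cover'),(86,101.9,'mid')):
        q=(m&(z-zd>lo-80)&(z-zd<hi-80)).astype(np.uint8)
        k,l,s,c=cv2.connectedComponentsWithStats(q)
        for j in range(1,k):
            if s[j,4]>20: 
                p=P[l==j]; print('  ',nm,s[j],p.mean(0).round(1),cv2.minAreaRect(p[:,:2].astype(np.float32)))
```

```bash
python3 meas.py
```

Run:
```python
from h import *
a=cv2.imread('pics/top_0.png')[165:260,170:300]; b=cv2.imread('pics/side_0.png')[135:245,170:300]
cv2.imwrite('pics/crop0.png',np.hstack([cv2.resize(a,(400,292),interpolation=2),cv2.resize(b,(345,292),interpolation=2)]))
```

```text
top deck z 80.86535483483861 [ 179  175  113   77 7528]
 deck rect ((559.1173706054688, 85.85179138183594), (179.05125427246094, 278.4521484375), 4.788899898529053)
  dark [ 226  185   49   59 1576] [249.2 207. ] z 103.5 P [577.4  51.4 103.5]
   cover [ 233  186   42   35 1261] [583.7  38.4 104.4] ((583.9983520507812, 38.44367218017578), (82.35719299316406, 99.83257293701172), 4.84254789352417)
   mid [233 185  14   9  39] [621.4  74.9  96. ] ((618.324462890625, 73.32762145996094), (20.965831756591797, 33.05596923828125), 6.475582122802734)
   mid [258 184  13   4  24] [630.7  10.6  92.5] ((628.7484741210938, 10.782094955444336), (9.540436744689941, 30.8483829498291), 0.7837416529655457)
   mid [229 191   7  12  29] [598.4  92.2  93.9] ((597.9518432617188, 91.6067886352539), (11.814273834228516, 28.59465980529785), 60.946754455566406)
   mid [181 197   4  31  55] [557.5 217.2  89.1] ((559.9544067382812, 217.24061584472656), (76.96331787109375, 5.636398792266846), 4.793148517608643)
   mid [235 202  17  22  74] [556.9  68.   97.9] ((558.0989379882812, 68.06495666503906), (60.750869750
[... 700 characters left out ...]
80.5] z 73.4 P [461.1 161.9  73.4]
  dark [200 194  92  40 139] [247.5 215.6] z 73.2 P [515.6 -49.4  73.2]
   cover [226 165  48  38 964] [580.   34.8 103.6] ((581.6173095703125, 37.83433532714844), (83.2095947265625, 101.51319122314453), 5.138045787811279)
   mid [196 142  30  15  56] [567.1 217.5  87.5] ((565.8909912109375, 217.93218994140625), (96.43670654296875, 7.9862470626831055), 5.982533931732178)
   mid [222 179  56  32 319] [562.2  11.6  91.1] ((579.845703125, 38.21419906616211), (96.66710662841797, 120.047119140625), 5.152170658111572)
   mid [204 181  17  13 134] [497.1  85.1  93.7] ((503.3233947753906, 87.55020141601562), (42.010009765625, 32.65565872192383), 2.3830177783966064)
```

View pics/crop0.png

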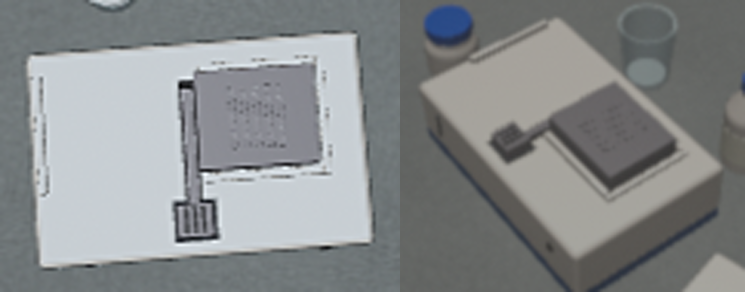

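Both views agree (deck z about 80, cover top about 104, sizes 179×278 and 82×100). That puts the analyser origin at about (583, 38), with its x axis 4.85° from world x and the pad at about (499, 88). I'll turn the tool first so that tool x points along analyser +y.

>>> shift_gripper([
  {"spin": -0.185},
  {"spin": -0.185},
  {"spin": -0.185},
  {"spin": -0.185},
  {"spin": -0.185},
  {"spin": -0.185},
  {"spin": -0.183},
  {},
], jaw=0.0)

```text
time: 1.1
ee_pos: [229.7, -607.7, 222.1]
tool_rot: [0.678, 0.735, 0.0, -0.0]
ft_force: [0.1, 0.4, 0.2]
gripper_width: 0.153
gripper_force: 0.0
```

Create rel.py:
```python
import sys
from h import *
from scipy.spatial.transform import Rotation as R
O=np.array([583.,38.1]); a=np.radians(4.85); X=np.array([np.cos(a),np.sin(a)]); Y=np.array([-X[1],X[0]])
def an(x,y,z): return np.r_[O+x*X+y*Y,z]
if __name__=='__main__':
    s=state(); T=R.from_quat(s['tool_rot']).as_matrix(); p=s['ee_pos']
    g=an(*map(float,sys.argv[1:4]))
    print('t',s['time'],'tcp in analyser',((p[:2]-O)@X).round(1),((p[:2]-O)@Y).round(1),'tool x angle',np.degrees(np.arctan2(T[1,0],T[0,0])).round(2),'rel',(T.T@(g-p)).round(1),'F',s['ft_force'].round(1),s['joint_positions'].round(2))
```

```bash
python3 rel.py -80 57 140
```

```text
t 1.1 tcp in analyser -406.6 -613.6 tool x angle 94.68 rel [671.5 324.6  82.8] F [0.1 0.4 0.2] [ 1.36  0.49 -0.28  1.59  0.15  1.09  1.12]
```

>>> shift_gripper([
  {"dx": 48,"dy": 23},
  {"dx": 48,"dy": 23},
  {"dx": 48,"dy": 23},
  {"dx": 48,"dy": 23},
  {"dx": 48,"dy": 23},
  {"dx": 48,"dy": 23},
  {"dx": 48,"dy": 23},
  {"dx": 48,"dy": 23},
])

```text
time: 2.1
ee_pos: [381.6, -208.3, 222.8]
tool_rot: [0.678, 0.735, 0.0, 0.0]
ft_force: [1.8, -0.6, 0.0]
gripper_width: 0.002
gripper_force: 0.0
```

>>> shift_gripper([
  {"dx": 48,"dy": 23},
  {"dx": 48,"dy": 23},
  {"dx": 48,"dy": 23},
  {"dx": 48,"dy": 23},
  {"dx": 48,"dy": 23},
  {"dx": 48,"dy": 23},
  {},
  {},
])

```text
time: 3.1
ee_pos: [494.1, 88.1, 222.1]
tool_rot: [0.678, 0.735, -0.001, -0.0]
ft_force: [-0.5, 0.3, 0.1]
gripper_width: 0.004
gripper_force: 0.0
```

```bash
python3 rel.py -80 57 120
```

```text
t 3.1 tcp in analyser -84.3 57.3 tool x angle 94.69 rel [ -0.2   4.4 102.1] F [-0.5  0.3  0.1] [ 0.37  0.31 -0.73  1.92  0.24  1.   -0.38]
```

>>> shift_gripper([
  {"dy": 4.4,"dz": 30},
  {"dz": 40},
  {"dz": 30},
  {"dz": 10},
  {},
])

```text
time: 3.72
ee_pos: [498.9, 88.0, 112.6]
tool_rot: [0.678, 0.735, -0.0, -0.0]
ft_force: [0.2, -1.0, 0.9]
gripper_width: 0.005
gripper_force: 0.0
```

>>> shift_gripper([
  {"dz": 2},
  {"dz": 2},
  {"dz": 2},
  {"dz": 2},
  {},
])

```text
time: 4.35
ee_pos: [498.9, 89.1, 104.5]
tool_rot: [0.677, 0.736, -0.0, -0.0]
ft_force: [-0.2, -0.6, 0.2]
gripper_width: 0.003
gripper_force: 0.0
```

```bash
python3 rel.py -80 57 95
```

```text
t 4.35 tcp in analyser -79.5 57.9 tool x angle 94.81 rel [-0.9 -0.5  9.5] F [-0.2 -0.6  0.2] [ 0.27  0.49 -0.63  2.01  0.41  0.77 -0.52]
```

>>> shift_gripper([
  {"dz": 2},
  {"dz": 2},
  {"dz": 2},
  {},
])

```text
time: 4.85
ee_pos: [499.0, 89.1, 98.4]
tool_rot: [0.677, 0.736, 0.0, -0.0]
ft_force: [0.0, 0.8, 1.1]
gripper_width: -0.0
gripper_force: 0.6
```

>>> shift_gripper([
  {"dz": 1},
  {"dz": 1},
  {"dz": 1},
  {},
])

```text
time: 5.35
ee_pos: [498.9, 89.1, 95.4]
tool_rot: [0.677, 0.736, 0.0, -0.0]
ft_force: [-0.4, 0.2, 2.3]
gripper_width: 0.006
gripper_force: 1.2
```

```bash
python3 rel.py -80 57 95
```

```text
t 5.35 tcp in analyser -79.4 57.9 tool x angle 94.81 rel [-0.9 -0.5  0.4] F [-0.4  0.2  2.3] [ 0.27  0.5  -0.62  2.02  0.42  0.75 -0.53]
```

>>> shift_gripper([
  {"dz": 1},
  {},
])

```text
time: 5.6
ee_pos: [499.0, 89.1, 95.3]
tool_rot: [0.677, 0.736, -0.0, 0.0]
ft_force: [-4.2, -1.3, 12.1]
gripper_width: 0.005
gripper_force: 5.7
```

>>> shift_gripper([
  {"dz": 1},
  {},
])

```text
time: 5.85
ee_pos: [499.1, 89.1, 95.2]
tool_rot: [0.677, 0.736, -0.0, 0.001]
ft_force: [-6.2, -1.8, 20.1]
gripper_width: 0.003
gripper_force: 10.2
```

>>> shift_gripper([
  {"dz": 1},
  {},
])

```text
time: 6.1
ee_pos: [499.1, 89.1, 95.1]
tool_rot: [0.677, 0.736, -0.001, 0.001]
ft_force: [-8.6, -1.5, 30.0]
gripper_width: 0.004
gripper_force: 14.8
```

The tab is bottomed: the force rises against a hard stop at tip z 87.2. Now raise and move behind the cover.

>>> shift_gripper([
  {"dz": -13},
  {"dz": -40},
  {"dz": -40},
  {"dx": -47,"dy": 26.7},
  {"dx": -47,"dy": 26.7},
  {"dx": -47,"dy": 26.7},
  {},
  {},
], jaw=0.42)

```text
time: 7.1
ee_pos: [590.0, -44.0, 185.0]
tool_rot: [0.677, 0.736, -0.0, -0.001]
ft_force: [0.1, 1.3, -0.0]
gripper_width: 0.42
gripper_force: 0.0
```

```bash
python3 rel.py 0 -82 99
```

Run:
```python
from h import *
for n in('top','side'):
    d=grab(n,'1')
```

```bash
python3 meas.py 1 | grep -E 'z|cover|mid'
```

Run:
```python
from h import *
a=cv2.imread('pics/top_1.png')[165:260,170:300]; b=cv2.imread('pics/side_1.png')[135:245,170:300]
cv2.imwrite('pics/crop1.png',np.hstack([cv2.resize(a,(400,292),interpolation=2),cv2.resize(b,(345,292),interpolation=2)]))
```

```text
t 7.1 tcp in analyser 0.0 -82.4 tool x angle 94.82 rel [ 0.3  0.1 86. ] F [ 0.1  1.3 -0. ] [ 0.5   0.5  -0.63  1.75  0.34  1.   -0.18]
top deck z 80.62943222817486 [ 179  176  113   76 7003]
  dark [ 226  186   49   58 1403] [249.2 207.1] z 103.1 P [577.7  49.1 103.1]
   cover [ 233  186   42   35 1252] [583.7  38.8 104.4] ((584.0687255859375, 38.4996223449707), (82.11272430419922, 99.98137664794922), 5.017827987670898)
   mid [233 183  42   9 111] [626.2  37.7  93.4] ((622.972412109375, 37.312103271484375), (18.981046676635742, 105.35294342041016), 4.554049491882324)
   mid [181 190   3  20  36] [592.8 220.1  88.9] ((591.720458984375, 220.11195373535156), (48.97190856933594, 5.22195291519165), 3.7478132247924805)
   mid [240 205   6   9  21] [566.7  65.2 101.5] ((567.5487060546875, 65.36112976074219), (20.14452362060547, 12.624957084655762), 0.5076469779014587)
   mid [237 215  27   9  55] [538.7  44.1  90.5] ((542.7831420898438, 46.6209411
[... 627 characters left out ...]
.7 P [561.6  34.6 102.7]
  dark [205 200  78  34 118] [245.2 218.4] z 73.1 P [509.1 -51.8  73.1]
   cover [226 171  48  32 749] [572.3  30.8 103.5] ((580.8279418945312, 38.282657623291016), (83.12374877929688, 103.09876251220703), 6.221038341522217)
   mid [199 144  23  13  42] [563.8 216.7  87.5] ((563.7733154296875, 217.01661682128906), (72.6229476928711, 8.314003944396973), 3.71144700050354)
   mid [224 180  54  28 289] [563.2  10.8  91.7] ((562.5828857421875, 12.120491027832031), (74.97840118408203, 139.68801879882812), 47.60223388671875)
   mid [205 183  14  11  62] [496.5  87.3  87.3] ((497.11810302734375, 86.33489990234375), (26.937786102294922, 28.675199508666992), 7.263059139251709)
```

View pics/crop1.png

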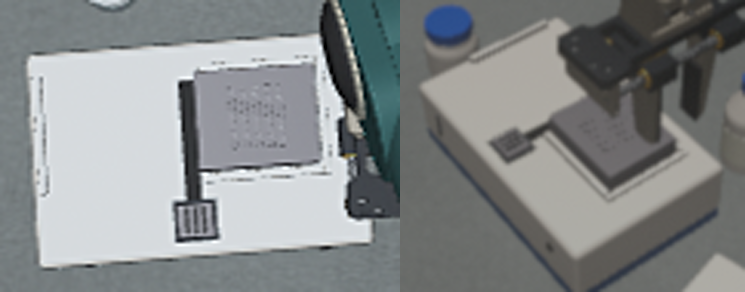

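The pad is down (z about 88 in both views), the bar is sunk as a dark slot, and the cover hasn't moved. The gripper is behind it, so I'll descend and push.

>>> shift_gripper([
  {"dz": 40},
  {"dz": 30},
  {"dz": 12},
  {"dz": 4},
  {},
])

```text
time: 7.82
ee_pos: [591.1, -44.3, 100.4]
tool_rot: [0.677, 0.736, 0.0, 0.0]
ft_force: [0.4, 0.4, 0.5]
gripper_width: 0.421
gripper_force: 0.0
```

>>> shift_gripper([
  {"dx": 5},
  {"dx": 5},
  {"dx": 5},
  {"dx": 4},
  {"dx": 4},
  {"dx": 4},
  {"dx": 4},
  {},
])

```text
time: 8.82
ee_pos: [588.0, -13.4, 99.6]
tool_rot: [0.677, 0.736, 0.0, -0.0]
ft_force: [-0.1, -0.3, -0.0]
gripper_width: 0.422
gripper_force: 0.2
```

```bash
python3 rel.py 0 45 99
```

```text
t 8.825 tcp in analyser 0.6 -51.7 tool x angle 94.82 rel [96.7 -0.6  0.6] F [-0.1 -0.3 -0. ] [ 0.4   0.6  -0.58  1.82  0.43  0.85 -0.3 ]
```

>>> shift_gripper([
  {"dx": 5},
  {"dx": 5},
  {"dx": 6},
  {"dx": 6},
  {"dx": 6},
  {"dx": 6},
  {"dx": 6},
  {},
])

```text
time: 9.82
ee_pos: [584.5, 27.3, 99.6]
tool_rot: [0.676, 0.737, 0.0, -0.0]
ft_force: [0.2, -0.3, -0.0]
gripper_width: 0.419
gripper_force: 0.0
```

Run:
```python
from h import *
from rel import *
P=cloud(grab('top','2'))[165:260,170:300].reshape(-1,3); q=P[(abs(P[:,2]-104)<4)]
A=np.c_[(q[:,:2]-O)@X,(q[:,:2]-O)@Y]; A=A[(abs(A[:,0])<48)&(A[:,1]>0)&(A[:,1]<178)]
print(A.max(0),np.median(q[:,2])); s=state(); print((s['ee_pos'][:2]-O)@Y, s['ft_force'])
```

```text
[42.04373595 98.24111767] 104.48676839498802
-11.182100604180022 [-0.40257812  0.67493463  1.09297953]
```

The cover has travelled 48 mm and is still flat (top z 104.5). I'll push about 56 mm more.

>>> shift_gripper([
  {"dx": 7},
  {"dx": 8},
  {"dx": 8},
  {"dx": 8},
  {"dx": 8},
  {"dx": 8},
  {"dx": 8},
  {},
])

```text
time: 10.88
ee_pos: [579.9, 82.2, 99.7]
tool_rot: [0.676, 0.737, 0.0, -0.0]
ft_force: [0.1, 0.5, 0.4]
gripper_width: 0.421
gripper_force: 0.0
```

>>> shift_gripper([
  {"dx": -5},
  {"dx": -15},
  {"dx": -20},
  {"dz": -40},
  {"dz": -50},
  {"dx": -50,"dz": -30},
  {"dx": -60},
  {"dx": -60},
])

```text
time: 11.88
ee_pos: [597.4, -132.4, 220.4]
tool_rot: [0.677, 0.736, -0.0, 0.001]
ft_force: [1.3, -0.7, -0.1]
gripper_width: 0.42
gripper_force: 0.0
```

>>> shift_gripper([
  {"dx": -60},
  {"dx": -60},
  {},
])

```text
time: 12.25
ee_pos: [605.5, -257.3, 218.4]
tool_rot: [0.681, 0.732, -0.002, 0.0]
ft_force: [-0.2, 0.6, -0.6]
gripper_width: 0.422
gripper_force: 0.0
```

Run:
```python
from h import *
from rel import *
d=grab('top','3'); e=grab('side','3')
P=cloud(d)[165:260,170:300].reshape(-1,3); q=P[(abs(P[:,2]-104)<4)]
A=np.c_[(q[:,:2]-O)@X,(q[:,:2]-O)@Y]; A=A[(abs(A[:,0])<60)&(A[:,1]>0)&(A[:,1]<190)]
print(A.min(0),A.max(0),cv2.minAreaRect(A.astype(np.float32)),np.percentile(q[:,2],[5,50,95]))
a=cv2.imread('pics/top_3.png')[130:260,130:370]; b=cv2.imread('pics/side_3.png')[125:295,165:335]
cv2.imwrite('pics/crop3.png',np.hstack([cv2.resize(a,(480,260),interpolation=2),cv2.resize(b,(260,260),interpolation=2)]))
```

```text
[-40.08249631  53.86012569] [ 42.10020416 153.74350006] ((0.8955764770507812, 103.70309448242188), (99.93095397949219, 82.0562744140625), 89.78209686279297) [101.11345162 104.36359535 107.23662036]
```

View pics/crop3.png

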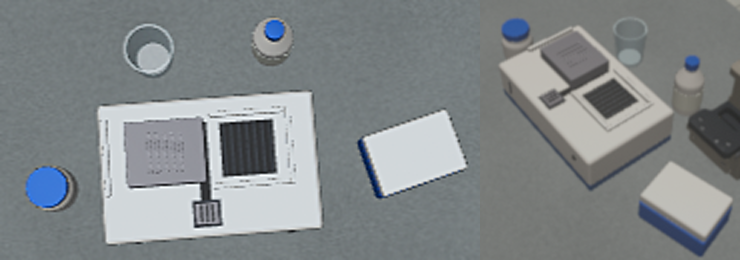

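The crop shows the whole filter exposed (about (248,148)). The cover lies flat and square on the empty half, with its back edge at y = 54, past the filter's end at 34 mm. The tab is still down, the bystanders are in place, and the arm is clear.

>>> shift_gripper([
  {},
  {},
  {},
  {},
])

```text
time: 12.85
ee_pos: [607.8, -247.5, 219.7]
tool_rot: [0.677, 0.736, -0.0, 0.0]
ft_force: [-0.0, -1.3, -1.3]
gripper_width: 0.422
gripper_force: 0.0
```

```bash
python3 -c "
from rig import manip, job, get_image, state; print(job.finish_job())"
```

```text
the job is handed in; nothing more can be done
None
```

The job is handed in at 12.9 s: the tab was pressed fully down with the cover still on its seat, then the cover was pushed about 104 mm, so the filter is fully uncovered and the cover lies flat on the empty half of the deck, with the other things still in place and the arm clear.

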